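Load the pin sample and hold the light shutter half open

TASK

Take the one long steel rod out of the grey rack and stand it end-down in the bore of the measuring stand, fully home and let go. Then slide the stand's sprung shutter by its black tab to half travel, so that its white pointer lies on the long middle mark, never opening it past three quarters, and hold it there: it springs shut if let go, so the program finishes while still holding it at half. Leave the short rods and everything else on the table where they are.

Things in the scene. Friction and masses are not known exactly. Their poses are not given: they have to be found in the camera images.
- rod_long_center (a point): the long steel rod, 12 mm diameter, 120 mm long, about 0.1 kg, standing upright in one of the rack's three holes with 85 mm showing (the two short rods show 50 mm). Point at its centre, half-way up; z axis along the rod
- rack: grey plastic rack fixed to the table, 60 mm (x) by 170 mm (y), 45 mm high, origin at the centre of its underside. Three round holes, 14 mm wide and 35 mm deep, in a row along its y axis at y = -55, 0 and +55 mm; one rod in each
- well_mouth (a point): centre of the mouth of the bore in the aluminium block (70 x 60 mm, 65 mm high) at the +y end of the measuring stand. The bore is vertical, round, 15 mm wide with a 3 mm chamfer, 50 mm deep; a long rod that is fully home has its centre 10 mm above this point. Axes are those of the stand
- stand: white measuring stand fixed to the table, origin on its underside; deck 160 mm (x) wide, y = -130 to +65 mm, 55 mm high, then the bore's block, y = +65 to +125 mm (bore at y = 95). The dark steel shutter slides on the deck along the stand's y between two 7 mm high rails. Black marks outside the rails: short at shut (y = -65), long at half (-35), short at full travel (-5)
- tab (a point): centre of the shutter's upright black tab, 34 mm (x of the stand) by 10 mm thick (y), 40 mm tall: top 20 mm above this point, shutter plate 20 mm below it, a low 9.5 mm pointer bar across the plate. It moves with the shutter; axes are those of the stand. Free above and on both y sides: pinch it from above across its 10 mm, or push its -y face
- shutter (a joint): shutter travel in m: 0 shut, 0.03 half, 0.06 fully open; opening moves it along the stand's +y axis (towards the bore). A spring always pushes it shut: 3.3 N when shut, rising by 1.1 N per 10 mm, 6.6 N at half
- rod_short_a_center (a point): short steel rod, 12 mm diameter, 85 mm long, standing in the rack; point at its centre; leave alone
- rod_short_b_center (a point): second short steel rod, the same as the first; leave alone
- disc_center (a point): steel disc, 30 mm diameter, 14 mm high, lying on a corner of the stand's deck; point at its centre; leave alone
- brush: cleaning brush lying on the table near the robot; leave alone
- wrench: small wrench lying on the table near the robot; leave alone
- bottle: white plastic bottle, 60 mm diameter, 150 mm tall, beyond the work area; origin under its base; leave alone
- jar: amber jar, 56 mm diameter, 70 mm tall, beyond the work area; origin under its base; leave alone
- tray: grey tray 120 x 200 x 30 mm with two steel discs, to the right side; origin under its centre; leave alone

How it is judged:
By the outcome, as a careful person would: the job done as asked, in the order asked, and still so for the second after the job is handed in, while the arm keeps its last pose, push and grip.
It also fails if it takes over 58 s, if anything falls off the work surface, if the arm or the gripper's body presses on something with over 40 N, if the wrist force passes 120 N, or if a joint passes its speed limit or range.

ROBOT

A 7-joint arm with a two-finger parallel gripper is mounted at the origin on the work surface. World frame = base frame: x ahead of the robot, y to its left, z up, the work surface at z = 0. Lengths are in m, angles in rad, forces in N, time in s.
With the tool pointing down it reaches from about 0.4 to 0.875 m from the base axis. Payload 19.3 kg.
Tool frame: the origin (TCP) lies at the very end of the fingers, on their centre line; the grasp point (between the pads) lies 19 mm behind it; z points along the fingers, x is the direction in which the jaws open and shut, and the axes are right-handed (so a half turn about z gives the same grasp; the last joint's range is limited). The gripper opens to 85 mm and grips with 20 to 120 N. Pads are 22 mm wide; open, the fingers measure 114 mm over their backs; the gripper's body (76 mm by 85 mm) begins 54 mm behind the grasp point. The pads swing forward as they close: fully open they stand 13 mm farther back than shut.
Start: joints at [-1.193, 0.521, -0.036, 1.599, 0.021, 1.021, -0.113], TCP at [0.271, 0.563, 0.231] pointing down, gripper open.
Joint ranges: [-2.91, 2.91], [-0.3, 2.13], [-1.5, 1.42], [0.17, 2.43], [-1.26, 4.41], [0.16, 1.93], [-2.52, 2.52]. Speed limits (rad/s): [1.89, 1.89, 2.39, 2.39, 3.01, 3.01, 3.01].

INTERFACE

Orientations are given as [roll, pitch, yaw] about the fixed x, y, z axes, in that order (R = Rz(yaw) Ry(pitch) Rx(roll)).
In Python, from workcell import bot gives the robot as it stands.
- The arm moves only by the tool jog_arm, never from a script. Its argument "increments" is a list of rows, each an object of numbers: "wx", "wy", "wz": the turn, a rotation vector about the tool's x, y, z in degrees; "x", "y", "z": the shift along the tool's x, y, z in cm; "claw": the opening in per cent of the stroke, from 0 (shut) to 100 (fully open). A call has 1 to 10 rows; each row is the pose to reach, as a shift and turn from the pose measured when the call began, along the tool's axes at that moment; what a row does not reach only later rows make up. A row lasts 1/8 s, in which the tool goes at most 62.5 mm and 10.7 degrees, less where a joint would pass 70% of its speed; a pose out of reach is approached as far as the arm can. A call with a gripper value outside its range is refused whole. The fingers move at their own pace and stop on an object; "squeeze" is the grip in N (left out, the last holds). Time passes only in rows, so rows that repeat a pose let the fingers close. It gives the time, the measured TCP pose, the force and the opening at its end, in the units of the state.
- bot.observe(): the state, without advancing time (a new reading comes with each control period).
- bot.grab_frame(name): name is "side" or "top" or "wrist"; returns a dict with "pixels" (384x512x3 uint8, red, green, blue), "fov_y" (degrees; the focal length in pixels is half the picture's height over the tangent of half this angle, whatever the lens; pixels are square), "cx", "cy" (the principal point, pixels), "origin" and "orientation" of the camera in the world. Camera axes: x right, y down, z forward; pixel columns grow to the right and rows downward; lengths in m; the calibration is good to about 2 mm. A picture is of the moment at which its call begins. There is no depth.
- bot.job_done(): hands the job in, once; it reports no verdict.
The state is a dict: "clock": time; "qpos": joint angles; "qd": joint speeds; "joint_efforts": joint torques, N m; "position": TCP position; "tool_rot": TCP orientation; "force": force on the tool from outside, world axes, zero at the start; "moment": the same for the moment, N m; "grip_width": finger opening in m.
Only numpy, scipy, OpenCV 4.12 (cv2) and the standard library are available. Lean on these libraries where they do the work, as an engineer would, in place of code of your own. Each camera call takes 0.05 s, during which the arm holds its last target.

## Working session

There is one attempt and no reset: what is moved stays moved. The work goes in short steps, Python scripts to look and compute and a tool call to move; the robot and the scene stay as the last step left them, time stands still between calls to the robot, and variables do not carry over. Pictures are saved under pics/ and viewed, and the job is handed in when it is done.

Besides the shell and the picture viewer there is one more tool, called as name(argument=value, ...) on one line, values as JSON. jog_arm: Moves the arm, as the interface text tells. Its arguments: {"type":"object","properties":{"increments":{"type":"array","items":{"type":"object","properties":{"wx":{"type":"number"},"wy":{"type":"number"},"wz":{"type":"number"},"x":{"type":"number"},"y":{"type":"number"},"z":{"type":"number"},"claw":{"type":"number"}}}},"squeeze":{"type":"number"}},"required":["increments"]}

```bash
mkdir -p pics; ls
cat > h.py <<'E'
import numpy as np, cv2, pickle
from scipy.spatial.transform import Rotation as R
from workcell import bot
def grab(n,fn):
    f=bot.grab_frame(n); cv2.imwrite(f'pics/{fn}.png',f['pixels'][:,:,::-1]); pickle.dump(f,open(f'pics/{fn}.pkl','wb')); return f
def load(fn): return pickle.load(open(f'pics/{fn}.pkl','rb'))
def rot(f):
    o=np.array(f['orientation'],float)
    return o if o.shape==(3,3) else R.from_euler('xyz',o).as_matrix()
def foc(f): return f['pixels'].shape[0]/2/np.tan(np.radians(f['fov_y'])/2)
def ray(f,u,v):
    d=rot(f)@np.array([(u-f['cx'])/foc(f),(v-f['cy'])/foc(f),1]); return np.array(f['origin']),d/np.linalg.norm(d)
def onz(f,u,v,z):
    o,d=ray(f,u,v); return o+d*(z-o[2])/d[2]
def proj(f,p):
    c=rot(f).T@(np.array(p)-f['origin']); return foc(f)*c[0]/c[2]+f['cx'],foc(f)*c[1]/c[2]+f['cy']
def tri(f1,a,f2,b):
    o1,d1=ray(f1,*a);o2,d2=ray(f2,*b)
    A=np.stack([d1,-d2],1);s=np.linalg.lstsq(A,o2-o1,rcond=None)[0]
    p,q=o1+s[0]*d1,o2+s[1]*d2; return (p+q)/2,np.linalg.norm(p-q)
E
python3 - <<'E'
from h import *
for n in ['side','top','wrist']:
    f=grab(n,n+'0'); print(n,{k:v for k,v in f.items() if k!='pixels'})
print(bot.observe())
E
```

```text
pics
side {'fov_y': 48.48190730376946, 'cx': 257.211935452456, 'cy': 190.04474829129867, 'origin': array([ 0.00697879, -0.79630045,  0.70199102]), 'orientation': array([-2.20081137, -0.01012878, -0.64312987])}
top {'fov_y': 55.95898210818803, 'cx': 256.5164515227839, 'cy': 188.08090232785415, 'origin': array([ 0.43716592, -0.10238344,  1.2100025 ]), 'orientation': array([-3.0543568 ,  0.01227339, -1.58000116])}
wrist {'fov_y': 71.58062162801455, 'cx': 251.7594486708318, 'cy': 191.22651867561333, 'origin': array([0.20326595, 0.59673324, 0.37250355]), 'orientation': array([ 2.83969789e+00, -4.12936090e-05,  1.12330312e+00])}
{'clock': 0.15, 'qpos': array([-1.19323655,  0.52185695, -0.03630668,  1.59986631,  0.0211778 ,
        1.02110657, -0.11281435]), 'qd': array([-0.00176853, -0.00093925, -0.00114417, -0.00225848,  0.00014063,
        0.00101062,  0.00015064]), 'joint_efforts': array([ 2.65369134e-03, -9.27385783e+01,  1.98088378e+00, -3.70050681e+01,
        1.78962783e-02,  6.38879530e-03, -5.45563569e-05]), 'position': array([0.2705151 , 0.56314463, 0.23087458]), 'tool_rot': array([3.14154379e+00, 8.51738747e-04, 1.12298008e+00]), 'force': array([-0.32629173, -0.75352402,  0.26355461]), 'moment': array([0.0042861 , 0.02889776, 0.00682362]), 'grip_width': 0.08530087685505962}
```

View pics/side0.png

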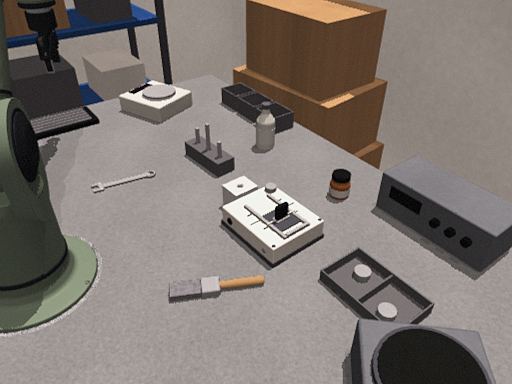

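View pics/top0.png

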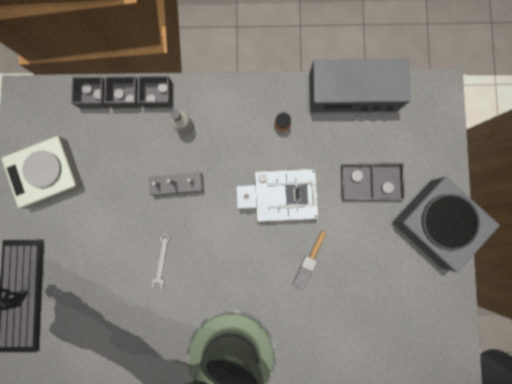

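View pics/wrist0.png

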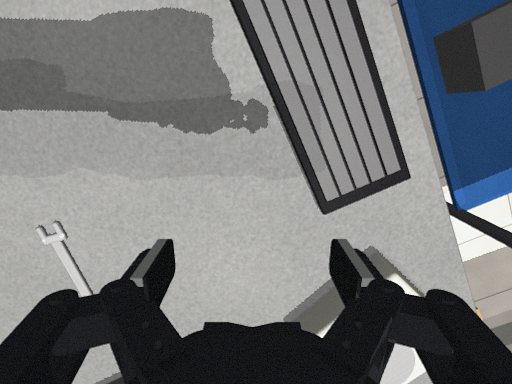

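The side view shows the rack at about (209,155) with the long rod in the middle at (208,130), and the stand at about (270,220). In the top view the rack is at (176,185) and the stand at (285,196), with its bore block on the left at (246,197). Next I'll enlarge both.

Run:
```python
from h import *
a=load('top0')['pixels'][:,:,::-1];b=load('side0')['pixels'][:,:,::-1]
A=cv2.resize(a[160:230,140:330],None,fx=4.2,fy=4.2,interpolation=cv2.INTER_CUBIC)
B=cv2.resize(b[110:270,170:340],None,fx=3.7,fy=3.7,interpolation=cv2.INTER_CUBIC)
cv2.imwrite('pics/tz.png',A);cv2.imwrite('pics/sz.png',B)
```

```text
(no output)
```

View pics/tz.png

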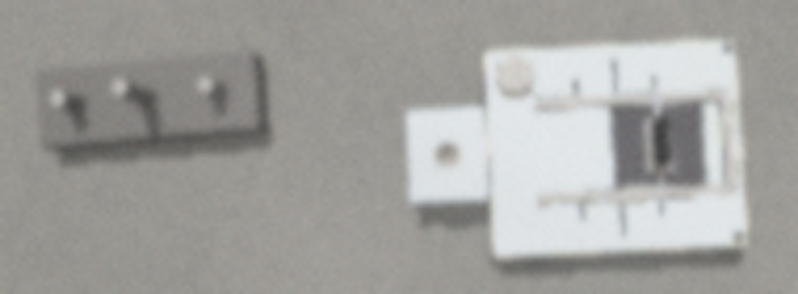

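View pics/sz.png

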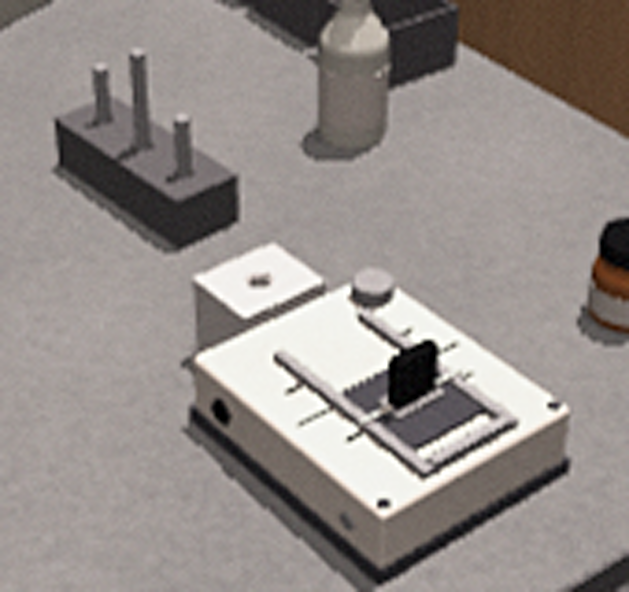

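Run:
```python
from h import *
t=load('top0');s=load('side0')
T=lambda x,y:((x+.5)/4.2-.5+140,(y+.5)/4.2-.5+160)
S=lambda x,y:((x+.5)/3.7-.5+170,(y+.5)/3.7-.5+110)
print('long top',onz(t,*T(120,88),.130), tri(t,T(120,88),s,S(138,54)))
print('short', onz(t,*T(59,98),.095),onz(t,*T(206,85),.095))
print('rack corners',[onz(t,*T(*p),.045).round(4) for p in [(38,72),(254,54),(44,146),(262,132)]])
print('bore',onz(t,*T(447,154),.065), tri(t,T(447,154),s,S(260,281)))
print('block',[onz(t,*T(*p),.065).round(4) for p in [(405,107),(409,203)]])
print('deck',[onz(t,*T(*p),.055).round(4) for p in [(485,48),(738,40),(494,257),(747,248)]])
print('longmarks',[onz(t,*T(*p),.055).round(4) for p in [(614,75),(623,220)]])
print('tab top?',onz(t,*T(661,138),.10))
```

```text
long top [0.55720511 0.17605614 0.13      ] (array([0.55889413, 0.17580447, 0.12761581]), np.float64(0.003331361609060378))
short [0.5541204  0.23032364 0.095     ] [0.56265691 0.12122099 0.095     ]
rack corners [array([0.5798, 0.2619, 0.045 ]), array([0.5921, 0.0941, 0.045 ]), array([0.5222, 0.2563, 0.045 ]), array([0.5314, 0.0877, 0.045 ])]
bore [ 0.5116286  -0.05576889  0.065     ] (array([ 0.51262647, -0.05623608,  0.06282968]), np.float64(0.002041103496828904))
block [array([ 0.5477, -0.0241,  0.065 ]), array([ 0.4749, -0.0269,  0.065 ])]
deck [array([ 0.5934, -0.0851,  0.055 ]), array([ 0.5975, -0.2789,  0.055 ]), array([ 0.4337, -0.0905,  0.055 ]), array([ 0.4388, -0.282 ,  0.055 ])]
longmarks [array([ 0.5716, -0.1836,  0.055 ]), array([ 0.4608, -0.1886,  0.055 ])]
tab top? [ 0.51952326 -0.21404822  0.1       ]
```

```bash
cat >> h.py <<'E'
def delta(p,yaw,pitchroll=None):
    o=bot.observe(); M=R.from_euler('xyz',o['tool_rot']).as_matrix()
    d=M.T@(np.array(p)-o['position'])*100
    T=R.from_euler('xyz',[np.pi,0,yaw]).as_matrix()
    w=np.degrees(R.from_matrix(M.T@T).as_rotvec())
    print('shift cm',d.round(2),'turn deg',w.round(2)); return d,w
E
python3 - <<'E'
from h import *
w=load('wrist0');o=bot.observe()
print(proj(w,o['position']), 'axis',rot(w)[:,2],'right',rot(w)[:,0])
M=R.from_euler('xyz',o['tool_rot']).as_matrix();print(M.T@(w['origin']-o['position']), M.T@rot(w))
delta([.55,.165,.26],.065)
E
```

```text
(np.float64(249.75168358295136), np.float64(241.34059691787087)) axis [ 0.26807018 -0.12862113 -0.95477483] right [4.32706934e-01 9.01534640e-01 4.12936090e-05]
[ 0.00103721 -0.07515492 -0.14163357] [[ 9.99999549e-01  4.29101823e-05  9.48695629e-04]
 [-3.23001530e-04  9.54789317e-01  2.97283124e-01]
 [-8.93047978e-04 -2.97283296e-01  9.54788900e-01]]
shift cm [-23.79  42.43  -2.89] turn deg [3.000e-02 4.000e-02 6.062e+01]
```

jog_arm(increments=[{"x":-23.1,"y":41.7,"z":-2.9,"wz":60.6,"claw":100},{"x":-23.1,"y":41.7,"z":-2.9,"wz":60.6},{"x":-23.1,"y":41.7,"z":-2.9,"wz":60.6},{"x":-23.1,"y":41.7,"z":-2.9,"wz":60.6},{"x":-23.1,"y":41.7,"z":-2.9,"wz":60.6},{"x":-23.1,"y":41.7,"z":-2.9,"wz":60.6},{"x":-23.1,"y":41.7,"z":-2.9,"wz":60.6},{"x":-23.1,"y":41.7,"z":-2.9,"wz":60.6},{"x":-23.1,"y":41.7,"z":-2.9,"wz":60.6},{"x":-23.1,"y":41.7,"z":-2.9,"wz":60.6}])

```text
schema error: expected keys wx, wy, wz, x, y, z, claw
```

jog_arm(increments=[{"x":0},{"x":0},{"x":0}])

```text
schema error: expected keys wx, wy, wz, x, y, z, claw
```

Run:
```python
from h import *
grab('wrist','w1');delta([.558,.176,.26],.065); print(bot.observe()['position'],bot.observe()['force'])
```

```text
shift cm [-22.46  42.67  -2.89] turn deg [2.000e-02 3.000e-02 6.062e+01]
[0.27057986 0.56318903 0.23095596] [-0.27832413 -0.23097688 -0.00241422]
```

View pics/w1.png

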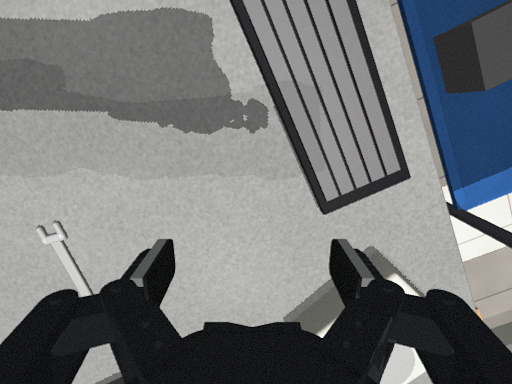

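The call was refused, because every key has to be present in each row. The picture is unchanged from the first one.

jog_arm(increments=[{"wx":0,"wy":0,"wz":60.6,"x":-22.5,"y":42.7,"z":-2.9,"claw":100},{"wx":0,"wy":0,"wz":60.6,"x":-22.5,"y":42.7,"z":-2.9,"claw":100},{"wx":0,"wy":0,"wz":60.6,"x":-22.5,"y":42.7,"z":-2.9,"claw":100},{"wx":0,"wy":0,"wz":60.6,"x":-22.5,"y":42.7,"z":-2.9,"claw":100},{"wx":0,"wy":0,"wz":60.6,"x":-22.5,"y":42.7,"z":-2.9,"claw":100},{"wx":0,"wy":0,"wz":60.6,"x":-22.5,"y":42.7,"z":-2.9,"claw":100},{"wx":0,"wy":0,"wz":60.6,"x":-22.5,"y":42.7,"z":-2.9,"claw":100},{"wx":0,"wy":0,"wz":60.6,"x":-22.5,"y":42.7,"z":-2.9,"claw":100},{"wx":0,"wy":0,"wz":60.6,"x":-22.5,"y":42.7,"z":-2.9,"claw":100},{"wx":0,"wy":0,"wz":60.6,"x":-22.5,"y":42.7,"z":-2.9,"claw":100}])

```text
clock: 1.45
position: [0.5577, 0.176, 0.2599]
tool_rot: [3.141, 0.001, 0.066]
force: [-0.3, 0.8, 0.6]
grip_width: 0.0854
```

jog_arm(increments=[{"wx":0,"wy":0,"wz":0,"x":0,"y":0,"z":0,"claw":100},{"wx":0,"wy":0,"wz":0,"x":0,"y":0,"z":0,"claw":100}])

```text
clock: 1.7
position: [0.5572, 0.1769, 0.2598]
tool_rot: [3.141, 0.001, 0.067]
force: [-0.1, -0.4, 0.2]
grip_width: 0.0857
```

Run:
```python
from h import *
grab('wrist','w2');delta([.558,.176,.26],.065); print(bot.observe()['position'],bot.observe()['force'],bot.observe()['qpos'])
```

```text
shift cm [ 0.07  0.08 -0.01] turn deg [0.01 0.06 0.11]
[0.55729649 0.17675924 0.2598631 ] [-0.64039774  0.25790353 -0.97779851] [-0.63006795  0.44433526  0.312279    1.6893193  -0.15445912  1.03319692
 -0.19989099]
```

View pics/w2.png

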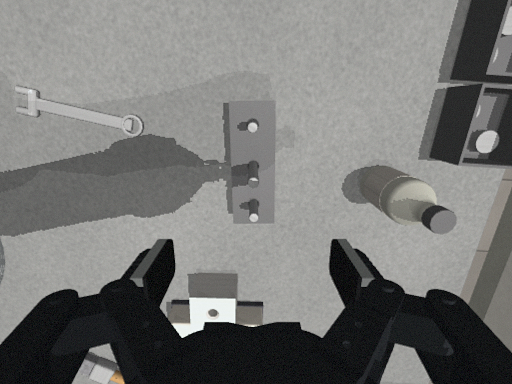

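The rod tops are at about (253,127), (253,181) for the long one and (254,217), and the bore is at (212,313). I'll zoom in for sub-pixel positions.

Run:
```python
from h import *
f=load('w2');a=f['pixels'][:,:,::-1]
A=cv2.resize(a[95:230,215:290],None,fx=4,fy=4,interpolation=cv2.INTER_CUBIC)
B=cv2.resize(a[265:325,165:270],None,fx=4,fy=4,interpolation=cv2.INTER_CUBIC)
C=np.zeros((540,740,3),np.uint8);C[:A.shape[0],:300]=A;C[:240,310:730]=B;cv2.imwrite('pics/w2z.png',C)
g=cv2.cvtColor(f['pixels'],cv2.COLOR_RGB2GRAY)
for (x,y,z) in [(253,127,.095),(253,181,.13),(254,217,.095)]:
    p=g[y-9:y+9,x-9:x+9];m=(p>165).astype(np.uint8);n,l,st,c=cv2.connectedComponentsWithStats(m)
    for i in range(1,n):
        if st[i,4]>15: u=c[i]+[x-9,y-9];print(u,st[i,4],onz(f,*u,z).round(4))
p=g[300:325,200:225];m=(p<140).astype(np.uint8);n,l,st,c=cv2.connectedComponentsWithStats(m)
for i in range(1,n):
    if st[i,4]>15: u=c[i]+[200,300];print('bore',u,st[i],onz(f,*u,.065).round(4))
```

```text
[252.05882353 126.97058824] 68 [0.5549 0.2337 0.095 ]
[253.5        179.05555556] 18 [0.5599 0.1827 0.13  ]
[253.5 217.5] 52 [0.5641 0.1244 0.095 ]
bore [212.76595745 312.31914894] [ 9  9  9  7 47] [ 0.5134 -0.0501  0.065 ]
bore [214.16129032 323.01612903] [ 4 22 21  3 62] [ 0.5161 -0.0704  0.065 ]
```

View pics/w2z.png

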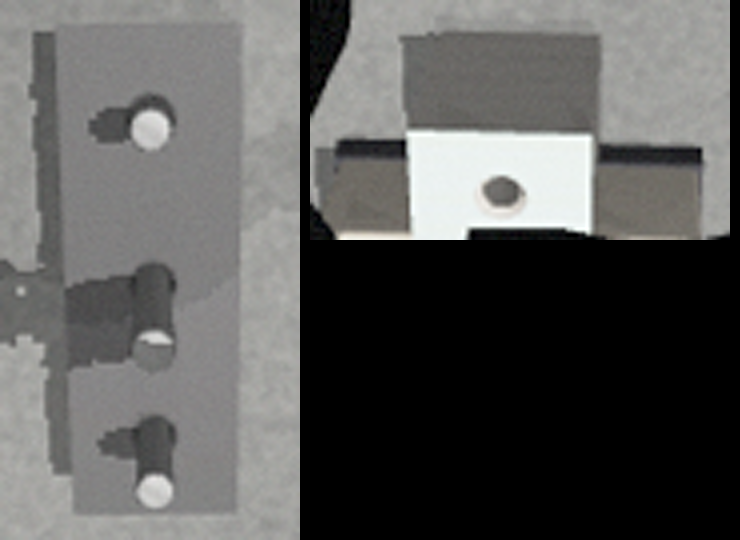

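Run:
```python
from h import *
f=load('w2');print(onz(f,253.1,182.4,.13))
delta([.5595,.178,.145],.08)
```

```text
[0.55968425 0.17906878 0.13      ]
shift cm [ 0.24 -0.11 11.49] turn deg [ 0.01  0.06 -0.75]
```

jog_arm(increments=[{"wx":0,"wy":0,"wz":-0.8,"x":0.2,"y":-0.1,"z":4,"claw":100},{"wx":0,"wy":0,"wz":-0.8,"x":0.2,"y":-0.1,"z":8,"claw":100},{"wx":0,"wy":0,"wz":-0.8,"x":0.2,"y":-0.1,"z":11.5,"claw":100},{"wx":0,"wy":0,"wz":-0.8,"x":0.2,"y":-0.1,"z":11.5,"claw":100},{"wx":0,"wy":0,"wz":-0.8,"x":0.2,"y":-0.1,"z":11.5,"claw":100}])

```text
clock: 2.38
position: [0.5597, 0.1781, 0.1462]
tool_rot: [-3.141, -0.0, 0.081]
force: [-0.4, -0.6, 0.2]
grip_width: 0.0853
```

Run:
```python
from h import *
f=grab('wrist','w3');o=bot.observe();print(o['position'],o['tool_rot'],proj(f,o['position']))
```

```text
[0.55990009 0.17819622 0.14648109] [-3.14111201e+00 -1.00720630e-03  8.08859184e-02] (np.float64(249.71845536521113), np.float64(243.70316921279783))
```

View pics/w3.png

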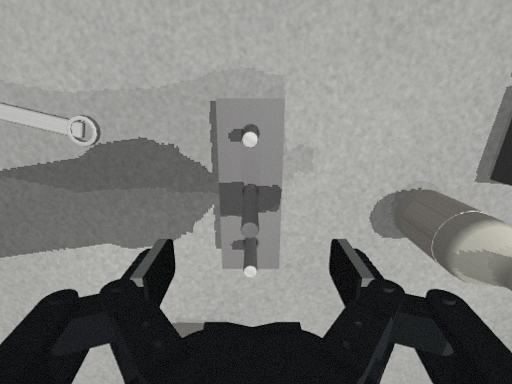

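The long rod's top is at about (250,229). The inner pad edges are near columns 174 and 331, so their middle is about 252.5, and I'll measure it more exactly.

Run:
```python
from h import *
f=load('w3');g=cv2.cvtColor(f['pixels'],cv2.COLOR_RGB2GRAY).astype(int)
for v in (242,246,250,254,262): print(v,'L',g[v,160:185:1].tolist(),'R',g[v,320:345].tolist())
a=f['pixels'][:,:,::-1];A=cv2.resize(a[180:300,150:355],None,fx=3.8,fy=3.8,interpolation=cv2.INTER_CUBIC);cv2.imwrite('pics/w3z.png',A)
```

```text
242 L [79, 78, 82, 81, 77, 50, 21, 12, 19, 8, 14, 4, 7, 157, 175, 175, 175, 176, 174, 178, 174, 171, 171, 178, 179] R [164, 166, 169, 176, 176, 174, 173, 171, 170, 169, 166, 82, 9, 15, 24, 17, 23, 19, 39, 72, 79, 82, 79, 80, 85]
246 L [81, 87, 69, 32, 18, 15, 15, 13, 24, 1, 16, 14, 8, 80, 163, 177, 173, 178, 178, 173, 176, 182, 183, 186, 183] R [162, 167, 171, 168, 165, 168, 168, 169, 170, 174, 118, 33, 14, 18, 10, 19, 18, 16, 22, 10, 13, 35, 77, 83, 82]
250 L [43, 17, 18, 13, 20, 20, 15, 8, 18, 8, 15, 14, 16, 5, 164, 180, 173, 174, 171, 173, 176, 176, 172, 171, 174] R [167, 166, 164, 162, 163, 167, 162, 172, 173, 178, 93, 8, 9, 5, 16, 26, 7, 19, 20, 11, 10, 12, 22, 12, 67]
254 L [16, 14, 14, 20, 3, 17, 21, 18, 9, 10, 16, 17, 14, 10, 111, 168, 173, 170, 173, 173, 171, 169, 172, 168, 167] R [174, 172, 170, 169, 171, 169, 170, 167, 174, 147, 68, 16, 8, 10, 20, 20, 13, 8, 16, 17, 17, 19, 7, 16, 13]
262 L [19, 12, 14, 15, 12, 24, 23, 20, 16, 11, 7, 18, 22, 14, 0, 150, 179, 174, 174, 172, 172, 171, 171, 171, 173] R [166, 161, 163, 163, 161, 166, 167, 173, 169, 83, 11, 21, 14, 18, 8, 15, 19, 16, 2, 14, 24, 10, 11, 22, 20]
```

View pics/w3z.png

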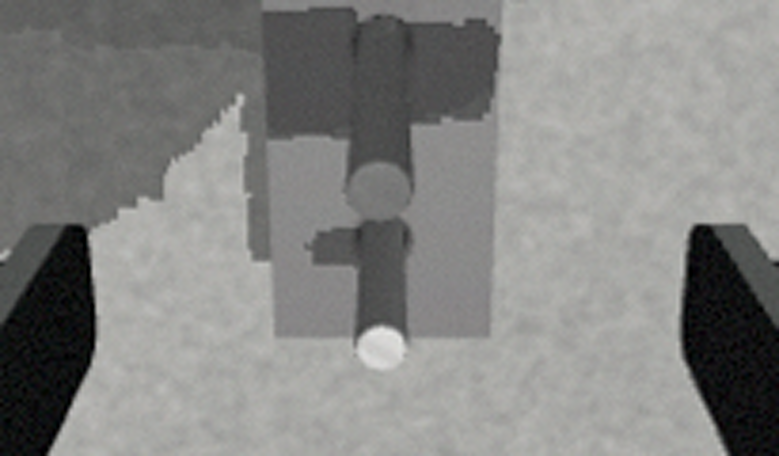

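Run:
```python
from h import *
f=load('w3');print(onz(f,249.9,229.6,.13))
o=bot.observe();M=R.from_euler('xyz',o['tool_rot']).as_matrix()
for x in(-.0427,.0427): 
  for y in (-.011,.011):
    for z in (-.013,-.040): print(x,y,z,np.round(proj(f,o['position']+M@[x,y,z]),1))
```

```text
[0.55979332 0.17950567 0.13      ]
-0.0427 -0.011 -0.013 [169.5 237. ]
-0.0427 -0.011 -0.04 [151.2 265.5]
-0.0427 0.011 -0.013 [173.1 272.6]
-0.0427 0.011 -0.04 [156.5 307.1]
0.0427 -0.011 -0.013 [329.5 237.1]
0.0427 -0.011 -0.04 [346.7 265.7]
0.0427 0.011 -0.013 [326.1 272.7]
0.0427 0.011 -0.04 [341.6 307.2]
```

Run:
```python
from h import *
delta([.5586,.179,.091],.081)
```

```text
shift cm [-0.13 -0.09  5.55] turn deg [-0.03 -0.06 -0.01]
```

jog_arm(increments=[{"wx":0,"wy":0,"wz":0,"x":-0.13,"y":-0.09,"z":1,"claw":100},{"wx":0,"wy":0,"wz":0,"x":-0.13,"y":-0.09,"z":3,"claw":100},{"wx":0,"wy":0,"wz":0,"x":-0.13,"y":-0.09,"z":5,"claw":100},{"wx":0,"wy":0,"wz":0,"x":-0.13,"y":-0.09,"z":5.55,"claw":100},{"wx":0,"wy":0,"wz":0,"x":-0.13,"y":-0.09,"z":5.55,"claw":100},{"wx":0,"wy":0,"wz":0,"x":-0.13,"y":-0.09,"z":5.55,"claw":30},{"wx":0,"wy":0,"wz":0,"x":-0.13,"y":-0.09,"z":5.55,"claw":30},{"wx":0,"wy":0,"wz":0,"x":-0.13,"y":-0.09,"z":5.55,"claw":30}], squeeze=40)

```text
clock: 3.42
position: [0.5587, 0.1791, 0.0913]
tool_rot: [-3.141, -0.001, 0.081]
force: [0.2, -0.7, 0.0]
grip_width: 0.0325
```

Run:
```python
from h import *
f=grab('wrist','w4');o=bot.observe();print(o['position'],o['tool_rot'],o['force'],o['grip_width'])
a=f['pixels'][:,:,::-1];A=cv2.resize(a[150:340,130:370],None,fx=3.2,fy=3.1,interpolation=cv2.INTER_CUBIC);cv2.imwrite('pics/w4z.png',A)
```

```text
[0.55867469 0.17907053 0.09123653] [-3.14098600e+00 -1.33079630e-03  8.09207711e-02] [ 0.23955103 -0.59546859  0.45789643] 0.026087492968111275
```

View pics/w4z.png

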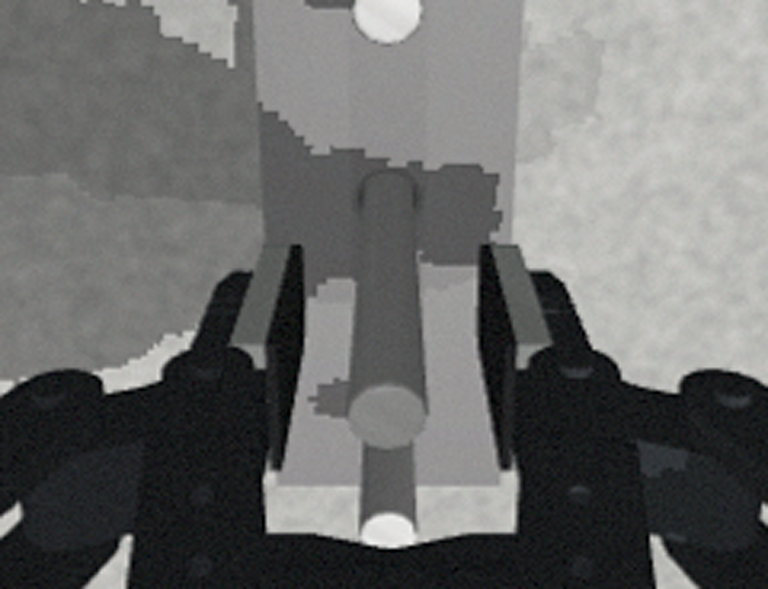

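The rod sits centred between the pads (middle about 388 against 391 in the zoomed view), so I'll close on it.

jog_arm(increments=[{"wx":0,"wy":0,"wz":0,"x":0,"y":0,"z":0,"claw":0},{"wx":0,"wy":0,"wz":0,"x":0,"y":0,"z":0,"claw":0},{"wx":0,"wy":0,"wz":0,"x":0,"y":0,"z":0,"claw":0},{"wx":0,"wy":0,"wz":0,"x":0,"y":0,"z":0,"claw":0}], squeeze=50)

```text
clock: 3.98
position: [0.5587, 0.1791, 0.0914]
tool_rot: [-3.141, -0.001, 0.081]
force: [-2.1, -0.2, 6.3]
grip_width: 0.0108
```

Run:
```python
from h import *
f=grab('wrist','w5');o=bot.observe();print(o['position'],o['tool_rot'],o['force'],o['grip_width'])
a=f['pixels'][:,:,::-1];A=cv2.resize(a[150:340,130:370],None,fx=3.2,fy=3.1,interpolation=cv2.INTER_CUBIC);cv2.imwrite('pics/w5z.png',A)
```

```text
[0.55864042 0.17908564 0.09134098] [-3.14089344e+00 -1.29611639e-03  8.08562442e-02] [-2.83364761  0.80954519  4.57896116] 0.010696485571134477
```

View pics/w5z.png

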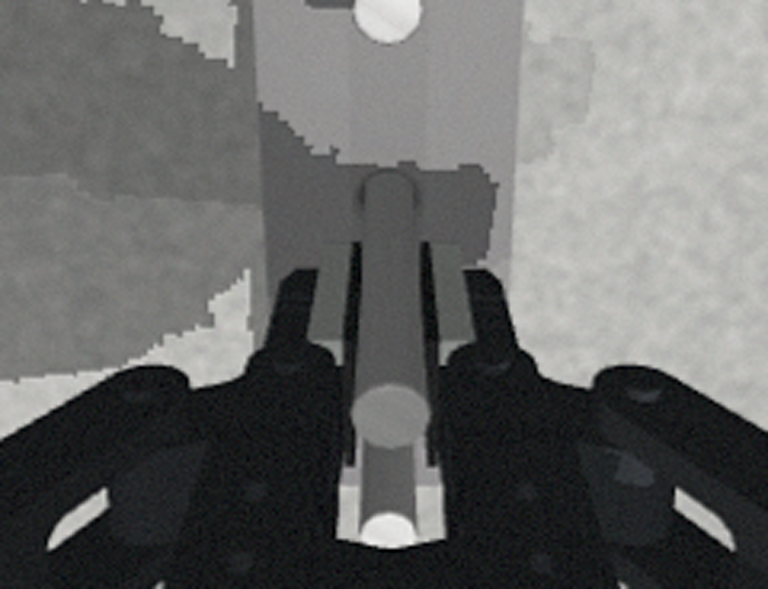

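Gripped, with a width of 10.7 mm and the forces small. Lift straight up.

jog_arm(increments=[{"wx":0,"wy":0,"wz":0,"x":0,"y":0,"z":-1,"claw":0},{"wx":0,"wy":0,"wz":0,"x":0,"y":0,"z":-2,"claw":0},{"wx":0,"wy":0,"wz":0,"x":0,"y":0,"z":-4,"claw":0},{"wx":0,"wy":0,"wz":0,"x":0,"y":0,"z":-7,"claw":0},{"wx":0,"wy":0,"wz":0,"x":0,"y":0,"z":-10,"claw":0},{"wx":0,"wy":0,"wz":0,"x":0,"y":0,"z":-12,"claw":0},{"wx":0,"wy":0,"wz":0,"x":0,"y":0,"z":-12,"claw":0}])

```text
clock: 4.9
position: [0.5592, 0.1792, 0.2131]
tool_rot: [-3.14, -0.004, 0.081]
force: [0.3, 0.2, -1.6]
grip_width: 0.0107
```

Run:
```python
from h import *
f=grab('wrist','w6');grab('side','s6');o=bot.observe();print(o['position'],o['tool_rot'],o['force'],o['grip_width'])
delta([.5125,-.055+.055,.21],.04)
delta([.5125,-.055,.21],.04)
```

```text
[0.55829504 0.17897841 0.21107461] [-3.14088457e+00 -1.19186457e-03  8.09674963e-02] [-0.5852962   0.52336486 -1.87143937] 0.010644386688938431
shift cm [-6.01 17.47  0.09] turn deg [-0.04 -0.07  2.35]
shift cm [-6.46 22.95  0.08] turn deg [-0.04 -0.07  2.35]
```

View pics/w6.png

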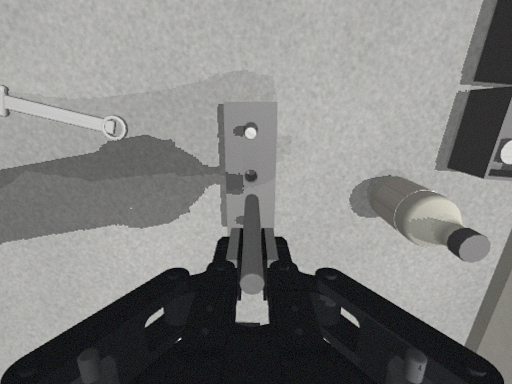

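View pics/s6.png

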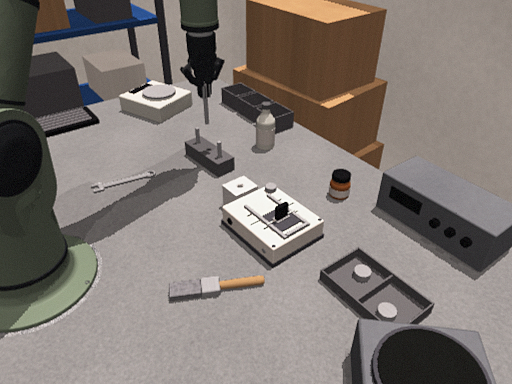

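The rod is out and hangs straight, with the short rods undisturbed. The emptied hole shows at (251,176), directly below the rod. If I raise the tool by the 20 mm mouth difference over the bore, the bore should land on that same pixel.

jog_arm(increments=[{"wx":0,"wy":0,"wz":2.4,"x":-1.5,"y":3,"z":-2,"claw":0},{"wx":0,"wy":0,"wz":2.4,"x":-3,"y":8,"z":-2,"claw":0},{"wx":0,"wy":0,"wz":2.4,"x":-4.5,"y":13,"z":-2,"claw":0},{"wx":0,"wy":0,"wz":2.4,"x":-5.8,"y":18,"z":-2,"claw":0},{"wx":0,"wy":0,"wz":2.4,"x":-6.5,"y":22,"z":-2,"claw":0},{"wx":0,"wy":0,"wz":2.4,"x":-6.5,"y":23,"z":-2,"claw":0},{"wx":0,"wy":0,"wz":2.4,"x":-6.5,"y":23,"z":-2,"claw":0},{"wx":0,"wy":0,"wz":2.4,"x":-6.5,"y":23,"z":-2,"claw":0},{"wx":0,"wy":0,"wz":2.4,"x":-6.5,"y":23,"z":-2,"claw":0}])

```text
clock: 6.12
position: [0.5121, -0.0544, 0.2306]
tool_rot: [-3.141, -0.001, 0.041]
force: [0.3, -0.2, -1.2]
grip_width: 0.0107
```

Run:
```python
from h import *
f=grab('wrist','w7');o=bot.observe();print(o['position'],o['tool_rot'],o['force'],o['grip_width'])
a=f['pixels'][:,:,::-1];b=load('w6')['pixels'][:,:,::-1]
A=np.hstack([cv2.resize(x[130:260,200:300],None,fx=4,fy=4,interpolation=cv2.INTER_CUBIC) for x in (b,a)]);cv2.imwrite('pics/w7z.png',A)
```

```text
[ 0.51211148 -0.05460996  0.23067917] [-3.14068453e+00 -8.43345271e-04  4.04852349e-02] [-0.58740587  0.06691814 -2.0083021 ] 0.01058118976690234
```

View pics/w7.png

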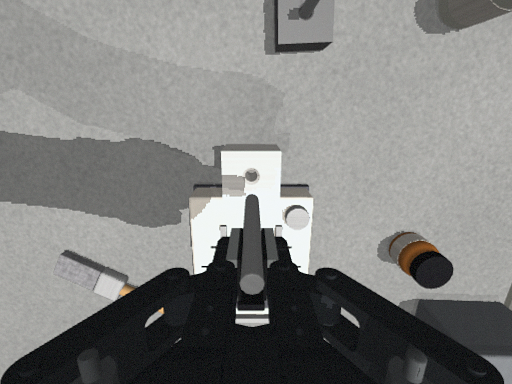

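View pics/w7z.png

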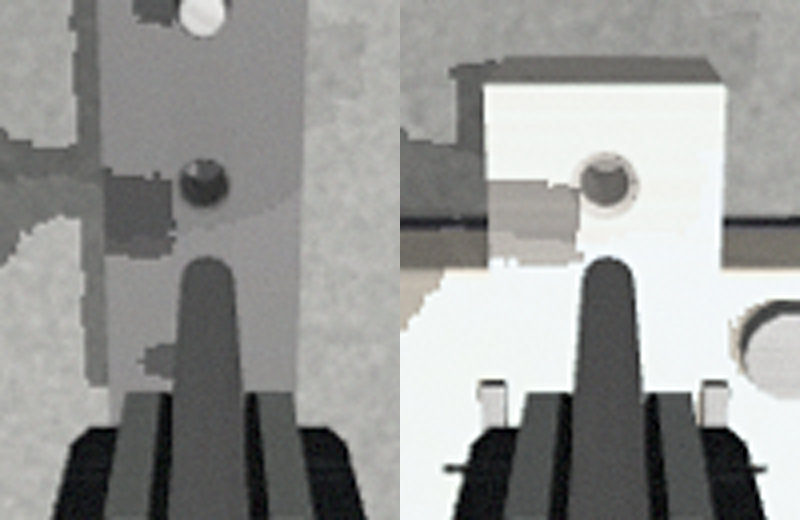

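The bore is about 1 px from where the hole was (608−400=208 against 204 in the zoom), which is about 0.8 mm in tool x. I'll correct that and descend in stages.

jog_arm(increments=[{"wx":0,"wy":0,"wz":0,"x":0.08,"y":0,"z":2.5,"claw":0},{"wx":0,"wy":0,"wz":0,"x":0.08,"y":0,"z":5,"claw":0},{"wx":0,"wy":0,"wz":0,"x":0.08,"y":0,"z":7,"claw":0},{"wx":0,"wy":0,"wz":0,"x":0.08,"y":0,"z":7.8,"claw":0},{"wx":0,"wy":0,"wz":0,"x":0.08,"y":0,"z":7.8,"claw":0},{"wx":0,"wy":0,"wz":0,"x":0.08,"y":0,"z":7.8,"claw":0}])

```text
clock: 6.92
position: [0.5134, -0.0545, 0.1534]
tool_rot: [-3.141, -0.002, 0.041]
force: [-0.0, -0.2, -0.7]
grip_width: 0.0108
```

Run:
```python
from h import *
f=grab('wrist','w8');s=grab('side','s8');o=bot.observe();print(o['position'],o['tool_rot'],o['force'],o['grip_width'])
A=np.hstack([cv2.resize(x['pixels'][r:r+130,c:c+100,::-1],None,fx=4,fy=4,interpolation=cv2.INTER_CUBIC) for x,r,c in ((f,130,200),(s,90,190))]);cv2.imwrite('pics/w8z.png',A)
```

```text
[ 0.51334617 -0.05447673  0.15333935] [-3.14061852e+00 -1.98056703e-03  4.05264330e-02] [-0.26779827 -0.35751203 -1.57805386] 0.010954055503594526
```

View pics/w8z.png

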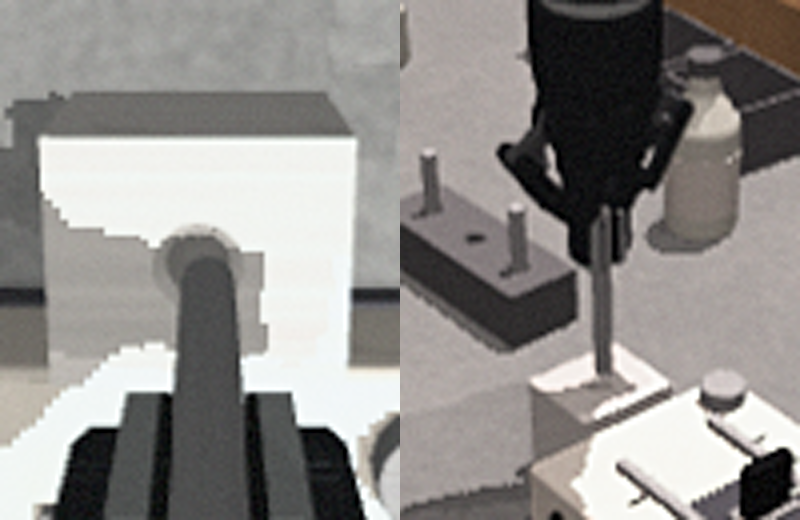

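Run:
```python
from h import *
f=load('w8')
P=lambda x,y:(200+(x+.5)/4-.5,130+(y+.5)/4-.5)
Z=lambda u,v:((u+.5-200)*4-.5,(v+.5-130)*4-.5)
p=onz(f,*P(197,269),.065);print('bore nominal',p)
th=np.linspace(0,2*np.pi,13)
for r,z in((.0105,.065),(.006,.072)):
    q=np.array([Z(*proj(f,[p[0]+r*np.cos(t),p[1]+r*np.sin(t),z])) for t in th]);print(z,q.min(0),q.max(0))
print('d/dy',np.array(Z(*proj(f,p+[0,.001,0])))-Z(*proj(f,p)))
```

```text
bore nominal [ 0.51229585 -0.05471776  0.065     ]
0.065 [150.89519265 224.71514171] [243.05072591 312.16552301]
0.072 [169.63554959 253.18880007] [223.78869847 304.42098811]
d/dy [ 0.16554378 -4.16870334]
```

jog_arm(increments=[{"wx":0,"wy":0,"wz":0,"x":-0.22,"y":-0.03,"z":-0.1,"claw":0},{"wx":0,"wy":0,"wz":0,"x":-0.22,"y":-0.03,"z":0.1,"claw":0},{"wx":0,"wy":0,"wz":0,"x":-0.22,"y":-0.03,"z":0.2,"claw":0},{"wx":0,"wy":0,"wz":0,"x":-0.22,"y":-0.03,"z":0.2,"claw":0}])

```text
clock: 7.52
position: [0.5111, -0.0543, 0.1512]
tool_rot: [-3.141, -0.002, 0.04]
force: [-0.3, 0.4, -1.6]
grip_width: 0.0104
```

Run:
```python
from h import *
f=grab('wrist','w9');s=grab('side','s9');o=bot.observe();print(o['position'],o['tool_rot'],o['force'],o['grip_width'])
A=np.hstack([cv2.resize(x['pixels'][r:r+130,c:c+100,::-1],None,fx=4,fy=4,interpolation=cv2.INTER_CUBIC) for x,r,c in ((f,130,200),(s,90,190))]);cv2.imwrite('pics/w9z.png',A)
```

```text
[ 0.51114456 -0.05430508  0.1512902 ] [-3.14068684e+00 -1.85563251e-03  4.05106690e-02] [ 0.64762238 -0.03707142 -1.33115564] 0.010845180423746152
```

View pics/w9z.png

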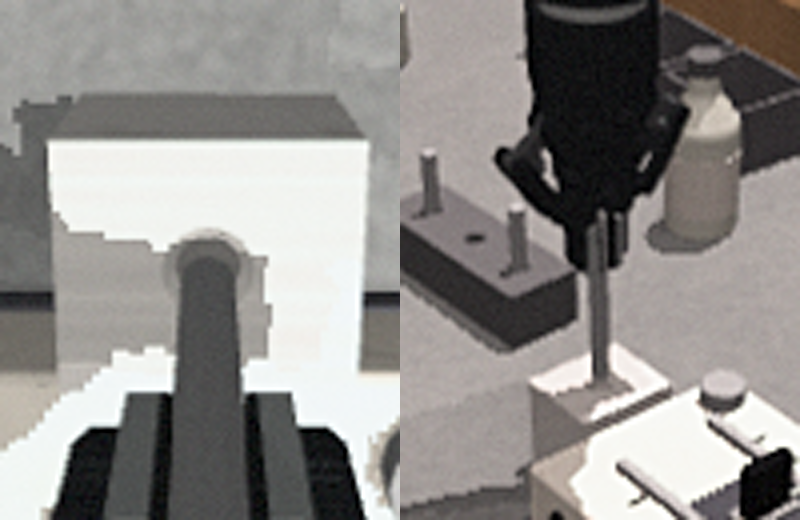

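The rod (about column 207) is now centred on the chamfer (163–254, middle 208), so I'll insert it.

jog_arm(increments=[{"wx":0,"wy":0,"wz":0,"x":0,"y":0,"z":0.6,"claw":0},{"wx":0,"wy":0,"wz":0,"x":0,"y":0,"z":1.2,"claw":0},{"wx":0,"wy":0,"wz":0,"x":0,"y":0,"z":1.8,"claw":0},{"wx":0,"wy":0,"wz":0,"x":0,"y":0,"z":2.4,"claw":0}])

```text
clock: 8.12
position: [0.5111, -0.0543, 0.1268]
tool_rot: [-3.141, -0.002, 0.04]
force: [0.7, -0.3, -1.8]
grip_width: 0.0105
```

jog_arm(increments=[{"wx":0,"wy":0,"wz":0,"x":0,"y":0,"z":0.7,"claw":0},{"wx":0,"wy":0,"wz":0,"x":0,"y":0,"z":1.4,"claw":0},{"wx":0,"wy":0,"wz":0,"x":0,"y":0,"z":2.0,"claw":0},{"wx":0,"wy":0,"wz":0,"x":0,"y":0,"z":2.4,"claw":0},{"wx":0,"wy":0,"wz":0,"x":0,"y":0,"z":2.6,"claw":0}])

```text
clock: 8.75
position: [0.5111, -0.0543, 0.1005]
tool_rot: [-3.141, -0.002, 0.04]
force: [-0.4, 0.4, -1.5]
grip_width: 0.0108
```

jog_arm(increments=[{"wx":0,"wy":0,"wz":0,"x":0,"y":0,"z":0.15,"claw":0},{"wx":0,"wy":0,"wz":0,"x":0,"y":0,"z":0.3,"claw":0},{"wx":0,"wy":0,"wz":0,"x":0,"y":0,"z":0.4,"claw":0}])

```text
clock: 9.12
position: [0.5112, -0.0542, 0.0966]
tool_rot: [-3.141, -0.002, 0.04]
force: [-0.0, -0.3, -0.5]
grip_width: 0.0109
```

jog_arm(increments=[{"wx":0,"wy":0,"wz":0,"x":0,"y":0,"z":0.05,"claw":0},{"wx":0,"wy":0,"wz":0,"x":0,"y":0,"z":0.1,"claw":0},{"wx":0,"wy":0,"wz":0,"x":0,"y":0,"z":0.1,"claw":0}])

```text
clock: 9.5
position: [0.5116, -0.0544, 0.0962]
tool_rot: [-3.141, -0.003, 0.04]
force: [-1.6, 1.0, 13.8]
grip_width: 0.0108
```

There is 13.8 N of contact at z = 0.0962 and I predicted 0.0963, so the rod is home. Release and rise.

jog_arm(increments=[{"wx":0,"wy":0,"wz":0,"x":0,"y":0,"z":0,"claw":60},{"wx":0,"wy":0,"wz":0,"x":0,"y":0,"z":0,"claw":60},{"wx":0,"wy":0,"wz":0,"x":0,"y":0,"z":0,"claw":60},{"wx":0,"wy":0,"wz":0,"x":0,"y":0,"z":0,"claw":60},{"wx":0,"wy":0,"wz":0,"x":0,"y":0,"z":-1,"claw":60},{"wx":0,"wy":0,"wz":0,"x":0,"y":0,"z":-4,"claw":60},{"wx":0,"wy":0,"wz":0,"x":0,"y":0,"z":-8,"claw":60},{"wx":0,"wy":0,"wz":0,"x":0,"y":0,"z":-12,"claw":60},{"wx":0,"wy":0,"wz":0,"x":0,"y":0,"z":-12,"claw":60},{"wx":0,"wy":0,"wz":0,"x":0,"y":0,"z":-12,"claw":60}])

```text
clock: 10.75
position: [0.5111, -0.0543, 0.2162]
tool_rot: [-3.14, -0.003, 0.04]
force: [-0.3, 0.3, -0.7]
grip_width: 0.0513
```

Run:
```python
from h import *
f=grab('wrist','w10');s=grab('side','s10');o=bot.observe();print(o['position'],o['tool_rot'],o['force'],o['grip_width'])
cv2.imwrite('pics/s10z.png',cv2.resize(s['pixels'][100:270,170:340,::-1],None,fx=3.5,fy=3.5,interpolation=cv2.INTER_CUBIC))
```

```text
[ 0.51080141 -0.05444692  0.21549739] [-3.14060710e+00 -1.26634287e-03  4.03339145e-02] [-0.21561168 -0.10130519  0.05191167] 0.05081398010211746
```

View pics/w10.png

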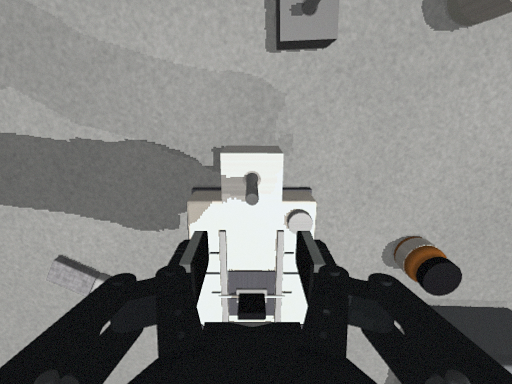

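View pics/s10z.png

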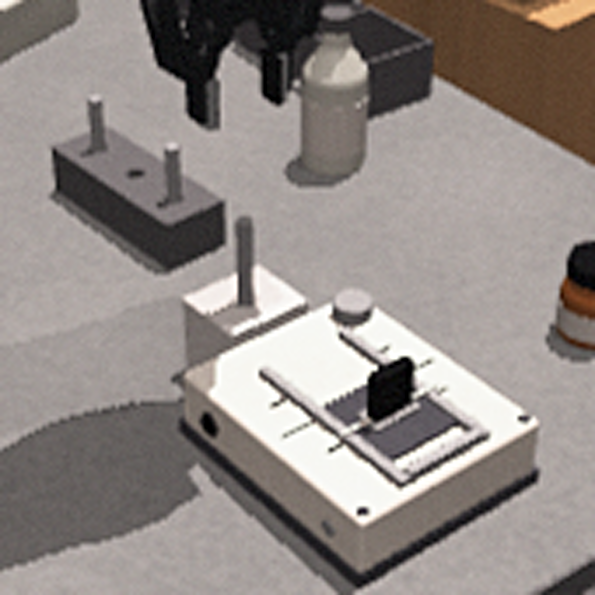

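The rod stands in the bore and the short rods are untouched. Next I'll check its height and the stand's geometry, and choose the yaw for the tab.

Run:
```python
from h import *
s=load('s10');t=grab('top','t10')
A=cv2.resize(t['pixels'][160:230,230:330,::-1],None,fx=7,fy=7,interpolation=cv2.INTER_CUBIC);cv2.imwrite('pics/t10z.png',A)
S=lambda x,y:((x+.5)/3.5-.5+170,(y+.5)/3.5-.5+100)
# height of rod top using side ray at bore xy plane
o,d=ray(s,*S(244,218)); n=d.copy();n[2]=0;k=np.dot((np.array([.5115,-.0545,0])-o)[:2],d[:2])/np.dot(d[:2],d[:2]);print('rod top',o+k*d)
o,d=ray(s,*S(392,360));k=np.dot((np.array([.518,-.2145,0])-o)[:2],d[:2])/np.dot(d[:2],d[:2]);print('tab top',o+k*d)
print(bot.observe()['qpos']); delta([.518,-.2145,.2],.035+np.pi/2);delta([.518,-.2145,.2],.035-np.pi/2)
```

```text
rod top [ 0.51361559 -0.05594773  0.13442645]
tab top [ 0.51947026 -0.215798    0.10450119]
[-0.28950123  0.38522829  0.36679173  1.9227621  -0.17952095  0.86393275
  0.20999309]
shift cm [ 0.07 16.02  1.53] turn deg [ 1.00e-02 -9.00e-02 -8.97e+01]
shift cm [ 0.07 16.02  1.53] turn deg [-9.00e-02 -1.00e-02  9.03e+01]
```

View pics/t10z.png

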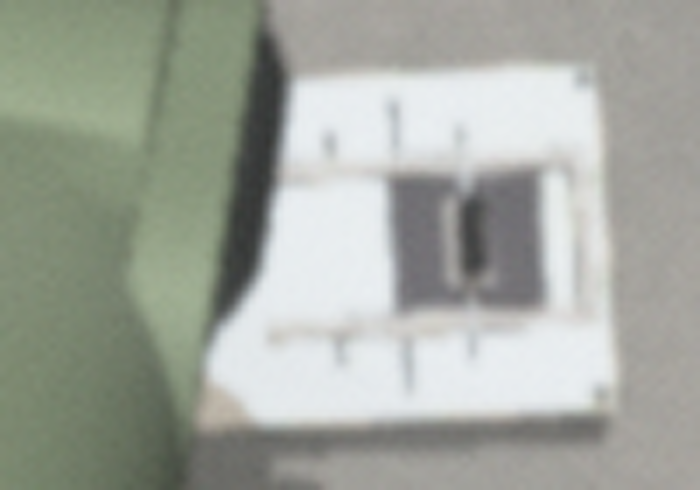

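jog_arm(increments=[{"wx":0,"wy":0,"wz":-10,"x":0,"y":1,"z":0,"claw":60},{"wx":0,"wy":0,"wz":-20,"x":0,"y":3,"z":0,"claw":60},{"wx":0,"wy":0,"wz":-30,"x":0,"y":5,"z":0,"claw":60},{"wx":0,"wy":0,"wz":-40,"x":0.1,"y":7,"z":0,"claw":60},{"wx":0,"wy":0,"wz":-50,"x":0.1,"y":9,"z":0,"claw":60},{"wx":0,"wy":0,"wz":-60,"x":0.1,"y":11,"z":0,"claw":60},{"wx":0,"wy":0,"wz":-70,"x":0.1,"y":13,"z":0,"claw":60},{"wx":0,"wy":0,"wz":-80,"x":0.1,"y":15,"z":0.5,"claw":60},{"wx":0,"wy":0,"wz":-89.7,"x":0.1,"y":16,"z":1,"claw":60},{"wx":0,"wy":0,"wz":-89.7,"x":0.1,"y":16,"z":1.5,"claw":60}])

```text
clock: 12.15
position: [0.5178, -0.215, 0.1993]
tool_rot: [3.142, -0.001, 1.603]
force: [-0.7, -0.5, 0.1]
grip_width: 0.0513
```

jog_arm(increments=[{"wx":0,"wy":0,"wz":0,"x":0,"y":0,"z":0,"claw":60},{"wx":0,"wy":0,"wz":0,"x":0,"y":0,"z":0,"claw":60}])

```text
clock: 12.4
position: [0.5178, -0.2145, 0.1992]
tool_rot: [-3.141, -0.002, 1.602]
force: [0.9, 0.4, 0.5]
grip_width: 0.0513
```

Run:
```python
from h import *
f=grab('wrist','w11');o=bot.observe();print(o['position'],o['tool_rot'],o['force'],o['qpos']);delta([.518,-.2145,.2],.035+np.pi/2)
```

```text
[ 0.51787989 -0.21453496  0.19937747] [-3.14155724e+00 -1.50198224e-03  1.60231994e+00] [ 0.39536694 -0.25322191 -0.91386931] [ 0.27272341  0.45710817  0.02062638  1.80670083 -0.01366234  0.87842379
  1.90227949]
shift cm [ 0.    0.01 -0.06] turn deg [-0.   -0.09 -0.2 ]
```

View pics/w11.png

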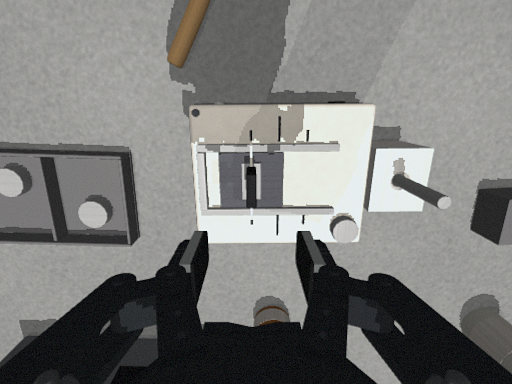

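Looking down, the tab is at about (251,187). The upper marks are at columns 251 (shut), 279 (half) and 307 (full), and the lower ones at about 252, 277 and so on. I'll zoom in to measure.

Run:
```python
from h import *
f=load('w11');A=cv2.resize(f['pixels'][110:240,190:340,::-1],None,fx=5,fy=4.6,interpolation=cv2.INTER_CUBIC);cv2.imwrite('pics/w11z.png',A)
```

```text
(no output)
```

View pics/w11z.png

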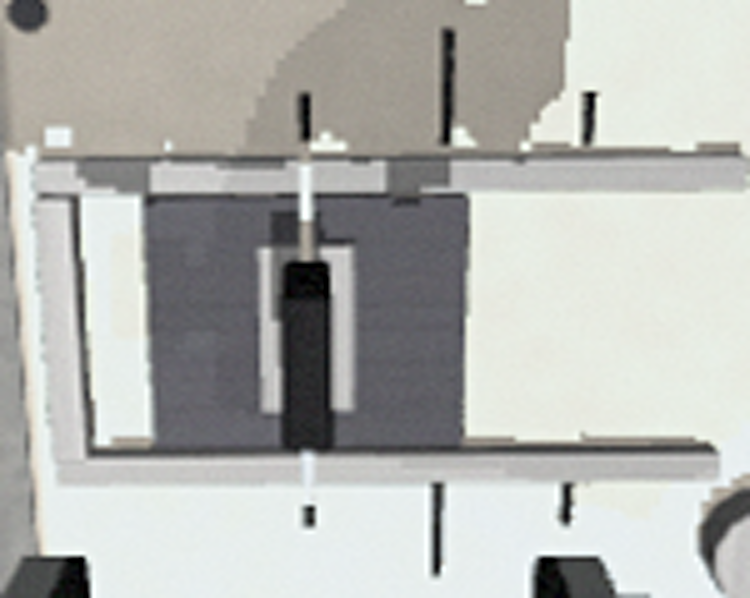

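Run:
```python
from h import *
f=load('w11')
P=lambda x,y:(190+(x+.5)/5-.5,110+(y+.5)/4.6-.5)
for n,x,y,z in [('tabtop',307.5,374,.10),('tabL',283,374,.1),('tabR',332,374,.1),('tabT',307.5,298,.1),('tabB',307.5,450,.1),('shutU',305,118,.055),('midU',448,88,.055),('fullU',589,118,.055),('shutL',309,516,.055),('midL',437,530,.055),('fullL',567,503,.055),('bore',(399+.5-190)*5,(183-110)*4.6,.065)]:
    print(n,onz(f,*P(x,y),z).round(4))
```

```text
tabtop [ 0.5178 -0.2141  0.1   ]
tabL [ 0.5179 -0.2188  0.1   ]
tabR [ 0.5176 -0.2095  0.1   ]
tabT [ 0.5017 -0.2146  0.1   ]
tabB [ 0.5345 -0.2136  0.1   ]
shutU [ 0.4703 -0.2161  0.055 ]
midU [ 0.4626 -0.1863  0.055 ]
fullU [ 0.4684 -0.1561  0.055 ]
shutL [ 0.5694 -0.2122  0.055 ]
midL [ 0.5724 -0.1821  0.055 ]
fullL [ 0.5641 -0.1523  0.055 ]
bore [ 0.5145 -0.0548  0.065 ]
```

jog_arm(increments=[{"wx":0,"wy":0,"wz":-0.5,"x":-0.05,"y":0,"z":3,"claw":50},{"wx":0,"wy":0,"wz":-0.5,"x":-0.05,"y":0,"z":6,"claw":50},{"wx":0,"wy":0,"wz":-0.5,"x":-0.05,"y":0,"z":8,"claw":50},{"wx":0,"wy":0,"wz":-0.5,"x":-0.05,"y":0,"z":8,"claw":50},{"wx":0,"wy":0,"wz":-0.5,"x":-0.05,"y":0,"z":8,"claw":50}])

```text
clock: 13.08
position: [0.5184, -0.2148, 0.1203]
tool_rot: [3.141, -0.001, 1.611]
force: [0.4, -0.6, -0.3]
grip_width: 0.0427
```

Run:
```python
from h import *
f=grab('wrist','w12');o=bot.observe();print(o['position'],o['tool_rot'],o['force'],o['grip_width']);delta([.518,-.215,.078],.04+np.pi/2)
A=cv2.resize(f['pixels'][110:310,150:350,::-1],None,fx=3,fy=3,interpolation=cv2.INTER_CUBIC);cv2.imwrite('pics/w12z.png',A)
```

```text
[ 0.51845688 -0.21491929  0.12044008] [ 3.14026770e+00 -1.03335358e-03  1.61094535e+00] [ 0.29476095 -0.25835222 -1.29279968] 0.04279429561468591
shift cm [-0.01 -0.05  4.24] turn deg [ 0.08 -0.06  0.01]
```

View pics/w12z.png

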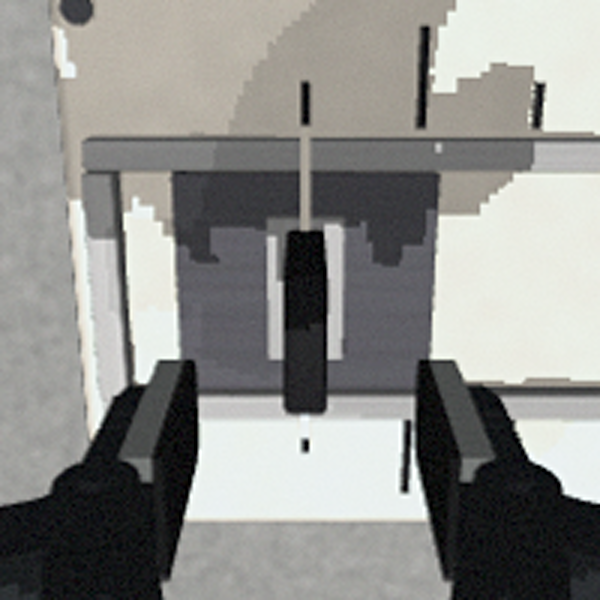

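The tab (middle about 305) lies midway between the fingers (306.5). I'll descend and close.

jog_arm(increments=[{"wx":0,"wy":0,"wz":0,"x":0,"y":0,"z":1.5,"claw":50},{"wx":0,"wy":0,"wz":0,"x":0,"y":0,"z":3,"claw":50},{"wx":0,"wy":0,"wz":0,"x":0,"y":0,"z":4.2,"claw":50},{"wx":0,"wy":0,"wz":0,"x":0,"y":0,"z":4.2,"claw":30},{"wx":0,"wy":0,"wz":0,"x":0,"y":0,"z":4.2,"claw":0},{"wx":0,"wy":0,"wz":0,"x":0,"y":0,"z":4.2,"claw":0},{"wx":0,"wy":0,"wz":0,"x":0,"y":0,"z":4.2,"claw":0},{"wx":0,"wy":0,"wz":0,"x":0,"y":0,"z":4.2,"claw":0}], squeeze=50)

```text
clock: 14.12
position: [0.5186, -0.2151, 0.0786]
tool_rot: [3.14, -0.001, 1.611]
force: [0.4, -2.9, -1.1]
grip_width: 0.0083
```

jog_arm(increments=[{"wx":0,"wy":0,"wz":0,"x":0,"y":0,"z":0,"claw":0},{"wx":0,"wy":0,"wz":0,"x":0,"y":0,"z":0,"claw":0}])

```text
clock: 14.38
position: [0.5186, -0.2151, 0.0787]
tool_rot: [3.14, -0.001, 1.611]
force: [0.2, -2.1, -2.8]
grip_width: 0.009
```

Run:
```python
from h import *
f=grab('wrist','w13');s=grab('side','s13');o=bot.observe();print(o['position'],o['tool_rot'],o['force'],o['grip_width'])
A=np.hstack([cv2.resize(f['pixels'][110:310,180:330,::-1],None,fx=2.6,fy=2.6,interpolation=cv2.INTER_CUBIC),cv2.resize(s['pixels'][130:260,210:335,::-1],(400,520),interpolation=cv2.INTER_CUBIC)[:, :]]) ;cv2.imwrite('pics/w13z.png',A)
```

```text
[ 0.51857454 -0.21509381  0.07864405] [ 3.13997756e+00 -7.45900998e-04  1.61071405e+00] [ 0.26462593 -2.85642993 -3.07572207] 0.00891938848935385
```

View pics/w13z.png

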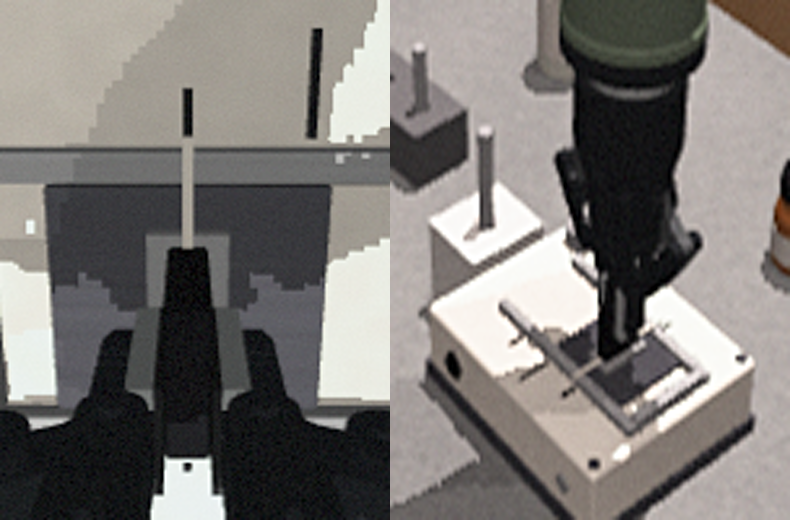

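The tab is pinched and the pointer is still on the shut mark. I'll slide it gently to about 25 mm, then check.

jog_arm(increments=[{"wx":0,"wy":0,"wz":0,"x":0.3,"y":0,"z":0,"claw":0},{"wx":0,"wy":0,"wz":0,"x":0.7,"y":0,"z":0,"claw":0},{"wx":0,"wy":0,"wz":0,"x":1.1,"y":0,"z":0,"claw":0},{"wx":0,"wy":0,"wz":0,"x":1.5,"y":0,"z":0,"claw":0},{"wx":0,"wy":0,"wz":0,"x":1.9,"y":0,"z":0,"claw":0},{"wx":0,"wy":0,"wz":0,"x":2.2,"y":0,"z":0,"claw":0},{"wx":0,"wy":0,"wz":0,"x":2.5,"y":0,"z":0,"claw":0},{"wx":0,"wy":0,"wz":0,"x":2.5,"y":0,"z":0,"claw":0}])

```text
clock: 15.48
position: [0.5176, -0.1899, 0.0787]
tool_rot: [3.14, -0.001, 1.611]
force: [1.6, -5.3, -5.1]
grip_width: 0.009
```

Run:
```python
from h import *
f=grab('wrist','w14');s=grab('side','s14');o=bot.observe();print(o['position'],o['tool_rot'],o['force'],o['grip_width'])
A=np.hstack([cv2.resize(f['pixels'][110:310,180:330,::-1],None,fx=2.6,fy=2.6,interpolation=cv2.INTER_CUBIC),cv2.resize(s['pixels'][130:260,210:335,::-1],(400,520),interpolation=cv2.INTER_CUBIC)[:, :]]) ;cv2.imwrite('pics/w14z.png',A)
```

```text
[ 0.51758928 -0.19008025  0.0786626 ] [ 3.13987163e+00 -4.55723095e-04  1.61074716e+00] [ 1.15916065 -6.91784267 -5.01231691] 0.00902031059929334
```

View pics/w14z.png

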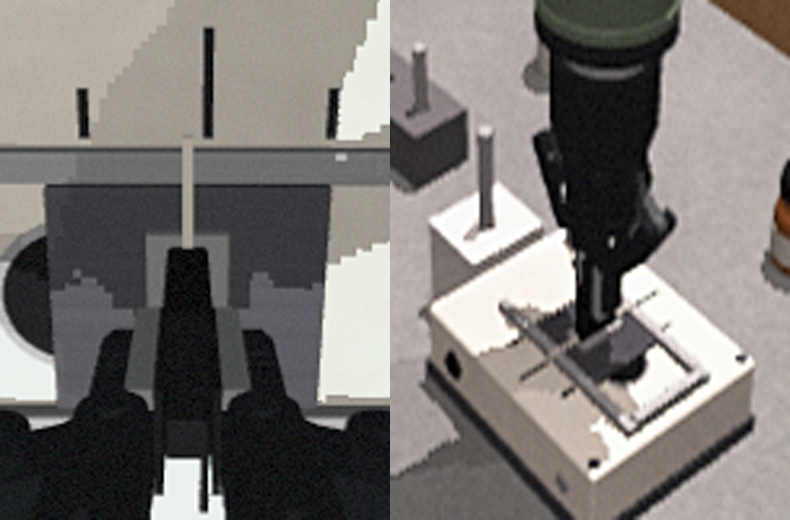

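The pointer (column 188) is 20 px short of the middle mark (208). At 125 px per 30 mm that is 4.9 mm to go.

jog_arm(increments=[{"wx":0,"wy":0,"wz":0,"x":0.2,"y":0,"z":0,"claw":0},{"wx":0,"wy":0,"wz":0,"x":0.4,"y":0,"z":0,"claw":0},{"wx":0,"wy":0,"wz":0,"x":0.5,"y":0,"z":0,"claw":0},{"wx":0,"wy":0,"wz":0,"x":0.5,"y":0,"z":0,"claw":0},{"wx":0,"wy":0,"wz":0,"x":0.5,"y":0,"z":0,"claw":0}])

```text
clock: 16.2
position: [0.5174, -0.1852, 0.0787]
tool_rot: [3.14, -0.0, 1.611]
force: [-0.0, -6.2, -5.4]
grip_width: 0.0085
```

Run:
```python
from h import *
f=grab('wrist','w15');s=grab('side','s15');o=bot.observe();print(o['position'],o['tool_rot'],o['force'],o['grip_width'])
print(np.linalg.norm(np.array(o['position'])[:2]-[.51857,-.21509]))
A=np.hstack([cv2.resize(f['pixels'][110:310,180:330,::-1],None,fx=2.6,fy=2.6,interpolation=cv2.INTER_CUBIC),cv2.resize(s['pixels'][130:260,210:335,::-1],(400,520),interpolation=cv2.INTER_CUBIC)[:, :]]) ;cv2.imwrite('pics/w15z.png',A)
cv2.imwrite('pics/w15y.png',cv2.resize(f['pixels'][115:190,200:310,::-1],None,fx=7,fy=7,interpolation=cv2.INTER_CUBIC))
```

```text
[ 0.51737728 -0.18517705  0.07864407] [ 3.13980630e+00 -8.21929793e-05  1.61067536e+00] [ 0.97950243 -6.42385317 -6.36215684] 0.009124523714126085
0.029936716122136837
```

View pics/w15z.png

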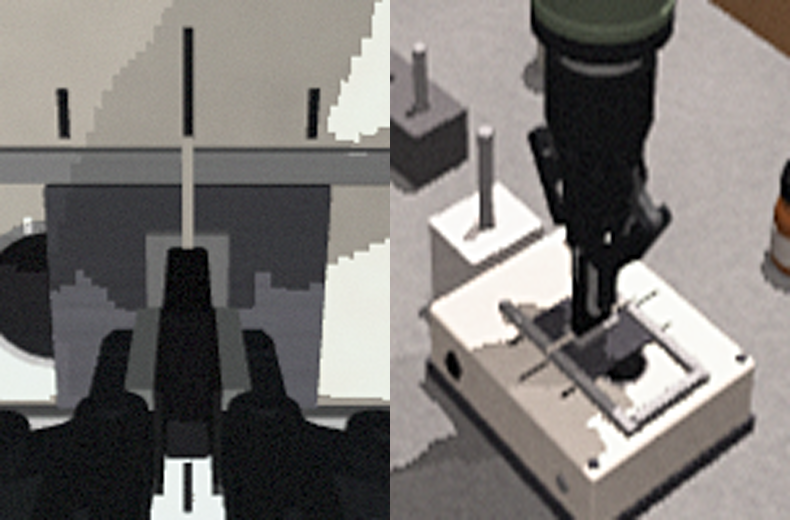

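View pics/w15y.png

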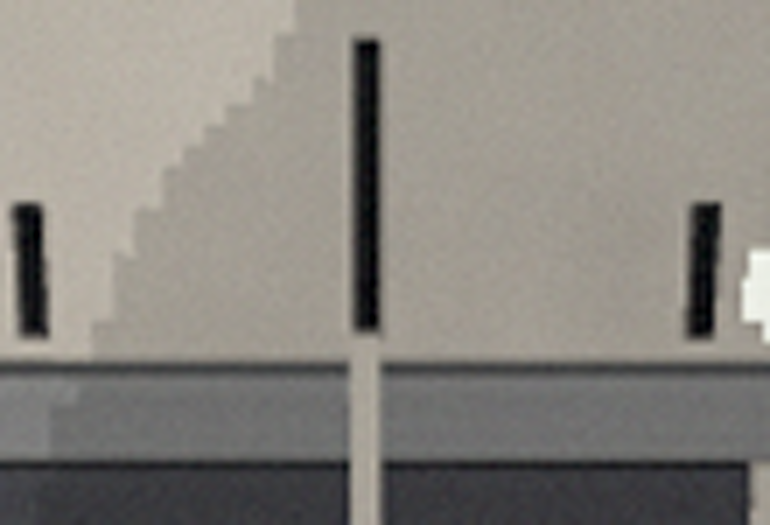

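View pics/s15.png

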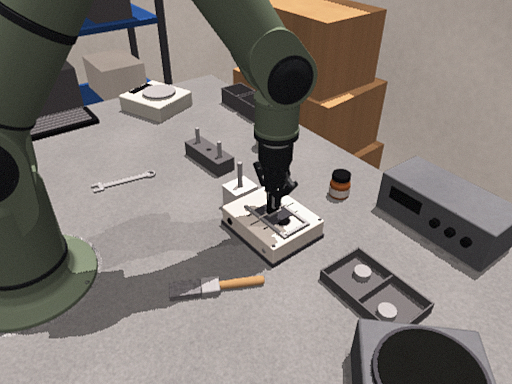

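The pointer (column 366) lies on the long middle mark (366), the rod stands home, and everything else is where it was. I'll hold briefly to confirm it's steady, then hand in.

jog_arm(increments=[{"wx":0,"wy":0,"wz":0,"x":0,"y":0,"z":0,"claw":0},{"wx":0,"wy":0,"wz":0,"x":0,"y":0,"z":0,"claw":0},{"wx":0,"wy":0,"wz":0,"x":0,"y":0,"z":0,"claw":0},{"wx":0,"wy":0,"wz":0,"x":0,"y":0,"z":0,"claw":0}])

```text
clock: 16.8
position: [0.5174, -0.1853, 0.0786]
tool_rot: [3.14, 0.0, 1.611]
force: [1.3, -7.0, -4.9]
grip_width: 0.0086
```

Run:
```python
from h import *
f=grab('wrist','w16');o=bot.observe();print(o['position'],o['force'],o['grip_width'])
g=cv2.cvtColor(f['pixels'],cv2.COLOR_RGB2GRAY).astype(float)
m=200-g[130:155,244:262].mean(0);m=np.clip(m-m.min()-40,0,None);p=g[168:178,244:262].mean(0)
p=np.clip(p-p.min()-40,0,None);x=np.arange(244,262);print('mark',(m*x).sum()/m.sum(),'pointer',(p*x).sum()/p.sum())
print(bot.job_done())
```

```text
[ 0.51741822 -0.18528978  0.07865782] [ 0.8620765  -6.88518592 -5.66436132] 0.008749307230301512
mark 252.2166685773243 pointer 251.79729729729732
the job is handed in; nothing more can be done
None
```

The long rod now stands in the bore and is released. The shutter is pinched by its tab and held at half travel. I handed the job in at about 17 s.

- **Rod:** it touched bottom with 13.8 N at a tool height of 0.0962 m, against 0.0963 m predicted. After release, the side view put its top at about 0.134 m, against 0.135 m expected when fully home.
- **Shutter:** the tool moved the tab 29.9 mm and never more. In the last picture the pointer is within 0.4 px (about 0.25 mm) of the long middle mark. The hold force was about 6.9 N, close to the 6.6 N spring force, and the grip was steady.
- **Everything else:** the short rods, the disc and the other things I could see in the last views were where they started. I checked this by eye only.
- **What disagreed:**
  - The first jog call was refused for missing keys, and nothing moved.
  - The wrist camera's calibration was about 1 mm off sideways.
  - My first alignment over the bore was 2.2 mm out. I found this in a closer picture and corrected it before inserting the rod.

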